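# Steady the rocking chopping block

### The arm

A 7-joint arm with a two-finger parallel gripper is mounted at the origin on a cart in front of the work surface, level with it; the furniture and walls round the work are solid. World frame = base frame: x ahead of the robot, y to its left, z up, the work surface at z = 0. Lengths are in m, angles in rad, forces in N, time in s.
With the tool pointing down it reaches from about 0.425 to 0.925 m from the base axis. Payload 6.8 kg.
Tool frame: the origin (TCP) lies on the centre line of the jaws, within the pads' length; the fingertips stand 14 mm ahead of it and the grasp point (between the pads) lies 5 mm behind it; z points along the fingers, y is the line along which they close (so a half turn about z gives the same grasp; the last joint's range is limited). The gripper opens to 85 mm and grips with 20 to 120 N. Pads are 22 mm wide; open, the fingers measure 114 mm over their backs; the gripper's body (76 mm by 85 mm) begins 54 mm behind the grasp point. The pads swing forward as they close: fully open they stand 13 mm farther back than shut.
Start: joints at [-1.273, 0.477, 0.022, 1.555, -0.011, 1.109, -0.083], TCP at [0.266, 0.62, 0.245] pointing down, gripper open.
Joint ranges: [-2.96, 2.96], [-0.34, 2.1], [-1.41, 1.46], [0.24, 2.44], [-1.37, 4.51], [0.17, 1.92], [-2.96, 2.96]. Speed limits (rad/s): [2.39, 2.39, 3.14, 3.14, 3.14, 3.14, 3.14].

### API

Orientations are given as a unit quaternion [w, x, y, z].
In Python, from station import bot gives the robot as it stands. The module is installed in compiled form; this text tells all that it offers.
- The arm moves only by the tool drive_tool, never from a script. Its argument "commands" is a list of rows, each an object with "hand": the opening, from 0 (shut) to 1 (fully open); "translation": the shift along the world's x, y, z in mm, a list of three; "angular": the turn, a rotation vector about the world's x, y, z in rad, a list of three. In form: [{"hand": hand, "translation": [tx, ty, tz], "angular": [ax, ay, az]}, ...]. A call has 1 to 12 rows; each row is the pose to reach, as a shift and turn from the pose commanded when the call began; what a row does not reach only later rows make up. A row lasts 1/8 s, in which the tool goes at most 62.5 mm and 10.7 degrees, less where a joint would pass 70% of its speed; a pose out of reach is approached as far as the arm can. A call with a gripper value outside its range is refused whole. The fingers move at their own pace and stop on an object; "force" is the grip in N (left out, the last holds). Time passes only in rows, so rows that repeat a pose let the fingers close. It gives the time, the measured TCP pose, the force, the opening and the grip force at its end, in the units of the state.
- bot.get_obs(): the state, without advancing time (a new reading comes with each control period).
- bot.read_camera(name): name is "scene" or "side" or "wrist"; returns the picture (480x640x3 uint8, red, green, blue); there is no depth.
- bot.camera_model(name): a dict with "fx", "fy", "cx", "cy" (pixels), "k1" (the pictures are not rectified: a ray, as slopes to the right and down, at radius r is drawn at 1 + k1 r^2 times it, then the intrinsics apply), "view" (4x4, takes a point from world to camera coordinates). Camera axes: x right, y up, looking along -z (the intrinsics and any distortion apply to the point x, -y, -z); pixel columns grow to the right and rows downward; lengths in m; the calibration is good to about 2 mm. A picture is of the moment at which its call begins: read the wrist's pose just before it. camera_model takes no time and is no camera call; for the wrist camera it gives the pose at the moment of the call.
- bot.hand_in(): hands the job in; it is judged then, once.
Trained networks look in the newest picture that a camera, given by its name, has taken for a name from the list of things; names that differ only in an ending like _2 or _b are one class to them, and where a whole thing is asked for, a point or a joint stands for the part that bears it (a point fixed in the world has none). Each returns a list of dicts, best first, with "score" (0 to 1); they miss things now and then, are a little off and sometimes report something else, mostly with a low value. They report only what shows in the picture. A call takes as long as a camera call. They do not tell look-alikes from the thing itself.
- bot.find_in(camera, query): "position" ([column, row] in pixels, amid what is visible of it).
- bot.outline_of(camera, query): "pixels" (480x640 bool, what is visible of it) and "position" ([column, row] in pixels, amid what is visible of it).
The state is a dict: "t": time; "q": joint angles; "joint_vel": joint speeds; "joint_torque": joint torques, N m; "eef_pos": TCP position; "tool_rot": TCP orientation; "contact_force": force on the tool from outside, world axes, zero at the start; "torque": the same for the moment, N m; "gripper_width": opening from 0.0 (shut) to 1.0 (fully open); "grasp_force": force on a finger pad.
Only numpy, scipy, OpenCV 4.12 (cv2) and the standard library are available. Lean on these libraries where they do the work, as an engineer would, in place of code of your own. Each camera call takes 0.05 s, during which the arm holds its last target. There are 200 camera calls.

### The job

The small chopping block rocks because one of the four rubber pads under its feet has gone soft. With the fingertips press down on its top at one corner after another until you find the corner that gives, then press the red levelling lever of that corner down flat, so that the block stands firm and level. Leave the other three levers raised, do not lift the block or push it off its pads, and leave the garlic, the lemon and the mug alone.

Things in the scene. Friction and masses are not known exactly. Their poses are not given: they have to be found in the camera images.
- prep_board: Loose brown wooden block, dark inlaid strips, 150 (x) x 240 (y) x 30 mm, 1.1 to 1.6 kg. Origin: centre of its underside, 26 mm above the worktop; x away from the robot, y left, z up, yaw within 0.10 rad. Stands level on four round rubber feet (20 mm across; x = +-50, y = +-135 mm, beyond the short ends), each on a round pad 40 mm across, 10 mm high. The pads look alike; one has gone soft.
- corner_near_left (a point): Where to press to try the corner near the robot, left (-x, +y): on the board's top face at x = -40, y = 108, z = 30 mm (board frame), on the line from centre to foot. 4 to 6 N push the soft corner down about 4 mm (tilt 0.05 rad); it springs back. A firm corner gives under 1 mm.
- corner_far_left (a point): Where to press to try the corner away from the robot, left (+x, +y): on the board's top face at x = 40, y = 108, z = 30 mm (board frame), on the line from centre to foot. 4 to 6 N push the soft corner down about 4 mm (tilt 0.05 rad); it springs back. A firm corner gives under 1 mm. Wall cabinets hang 0.42 m above the worktop just behind: tilt the wrist back towards the robot.
- corner_near_right (a point): Where to press to try the corner near the robot, right (-x, -y): on the board's top face at x = -40, y = -108, z = 30 mm (board frame), on the line from centre to foot. 4 to 6 N push the soft corner down about 4 mm (tilt 0.05 rad); it springs back. A firm corner gives under 1 mm.
- corner_far_right (a point): Where to press to try the corner away from the robot, right (+x, -y): on the board's top face at x = 40, y = -108, z = 30 mm (board frame), on the line from centre to foot. 4 to 6 N push the soft corner down about 4 mm (tilt 0.05 rad); it springs back. A firm corner gives under 1 mm. Wall cabinets hang 0.42 m above the worktop just behind: tilt the wrist back towards the robot.
- lever_near_left (a joint): Lever of the foot near the robot, left (-x, +y); rad: 0 to 0.04 as found (raised 50 deg), 0.87 = flat (level). Pin along board x at x = -50, y = +140, z = 22 mm (board frame); points outward (+y), 46 mm long, red end tab 22 x 24 x 8 mm. 5 to 9 N down on the tab press it flat; it stays where left. Its cam drives that foot 5 mm down, into a soft pad, or lifting a firm corner.
- tab_near_left (a point): Middle of the upper face of that lever's red tab, 34 mm from its pin; moves with the lever. In the board frame: raised y = +159, z = 51 mm; flat y = +174, z = 26 mm.
- lever_far_left (a joint): Lever of the foot away from the robot, left (+x, +y); rad: 0 to 0.04 as found (raised 50 deg), 0.87 = flat (level). Pin along board x at x = 50, y = +140, z = 22 mm (board frame); points outward (+y), 46 mm long, red end tab 22 x 24 x 8 mm. 5 to 9 N down on the tab press it flat; it stays where left. Its cam drives that foot 5 mm down, into a soft pad, or lifting a firm corner.
- tab_far_left (a point): Middle of the upper face of that lever's red tab, 34 mm from its pin; moves with the lever. In the board frame: raised y = +159, z = 51 mm; flat y = +174, z = 26 mm.
- lever_near_right (a joint): Lever of the foot near the robot, right (-x, -y); rad: 0 to 0.04 as found (raised 50 deg), 0.87 = flat (level). Pin along board x at x = -50, y = -140, z = 22 mm (board frame); points outward (-y), 46 mm long, red end tab 22 x 24 x 8 mm. 5 to 9 N down on the tab press it flat; it stays where left. Its cam drives that foot 5 mm down, into a soft pad, or lifting a firm corner.
- tab_near_right (a point): Middle of the upper face of that lever's red tab, 34 mm from its pin; moves with the lever. In the board frame: raised y = -159, z = 51 mm; flat y = -174, z = 26 mm.
- lever_far_right (a joint): Lever of the foot away from the robot, right (+x, -y); rad: 0 to 0.04 as found (raised 50 deg), 0.87 = flat (level). Pin along board x at x = 50, y = -140, z = 22 mm (board frame); points outward (-y), 46 mm long, red end tab 22 x 24 x 8 mm. 5 to 9 N down on the tab press it flat; it stays where left. Its cam drives that foot 5 mm down, into a soft pad, or lifting a firm corner.
- tab_far_right (a point): Middle of the upper face of that lever's red tab, 34 mm from its pin; moves with the lever. In the board frame: raised y = -159, z = 51 mm; flat y = -174, z = 26 mm.
- garlic: White garlic bulb, 56 x 56 x 56 mm, loose on the middle of the board. Origin: centre of its underside.
- lemon: Yellow lemon, 71 x 53 x 51 mm, loose on the worktop left of the board. Origin: centre of its underside.
- mug: White speckled mug, 86 mm across and 88 mm high, with a handle (117 mm over it), loose on the worktop right of the board. Origin: centre of its underside.
Things that resemble listed ones, but are neither listed nor needed, are in the scene too. Several things have the shape of the mug; the one meant has the colours described above.

How it is judged:
By the outcome, as a careful person would: the job done as asked, in the order asked, and still so for the second after the job is handed in, with the robot touching nothing.
It also fails if it takes over 54 s, if anything falls off the work surface, if the arm or the gripper's body presses on something with over 40 N, if the wrist force passes 120 N, or if a joint passes its speed limit or range.

## Working session

There is one attempt and no reset: what is moved stays moved. The work goes in short steps, Python scripts to look and compute and a tool call to move; the robot and the scene stay as the last step left them, time stands still between calls to the robot, and variables do not carry over. Pictures are saved under pics/ and viewed, at most 10 in all, crops included, and the job is handed in when it is done.

Besides the shell and the picture viewer there is one more tool, called after "Call:" by a JSON object that holds its "api" and its "payload". drive_tool: Moves the arm, as the interface text tells. Its arguments: {"type":"object","properties":{"commands":{"type":"array","items":{"type":"object","properties":{"hand":{"type":"number"},"translation":{"type":"array","items":{"type":"number"}},"angular":{"type":"array","items":{"type":"number"}}}}},"force":{"type":"number"}},"required":["commands"]}

```bash
mkdir -p pics; cat > h.py <<'E'
import numpy as np, cv2
from station import bot
def proj(cm,P):
    P=np.atleast_2d(P); c=(cm['view']@np.c_[P,np.ones(len(P))].T)[:3]
    s=np.array([c[0],-c[1]])/(-c[2]); r2=(s**2).sum(0); s=s*(1+cm['k1']*r2)
    return np.c_[cm['fx']*s[0]+cm['cx'],cm['fy']*s[1]+cm['cy']]
def ray(cm,uv):
    K=np.array([[cm['fx'],0,cm['cx']],[0,cm['fy'],cm['cy']],[0,0,1.]])
    s=np.array(cv2.undistortPoints(np.array([[uv]],float),K,np.array([cm['k1'],0,0,0,0.])))[0,0]
    V=np.array(cm['view']);R=V[:3,:3]; o=-R.T@V[:3,3]; return o,R.T@np.array([s[0],-s[1],-1])
def at_z(cm,uv,z):
    o,d=ray(cm,uv); return o+d*(z-o[2])/d[2]
E
python3 - <<'E'
from h import *
ims=[]
for c in ('scene','side'):
    im=bot.read_camera(c); cm=bot.camera_model(c); cm['view']=np.array(cm['view'])
    cv2.imwrite(f'pics/{c}0.png',im[:,:,::-1])
    print(c,{k:cm[k] for k in('fx','k1')}, (-cm['view'][:3,:3].T@cm['view'][:3,3]).round(3))
    for q in('prep_board','garlic','lemon','mug','lever_near_left','tab_near_left','corner_near_left'):
        print(q,[(np.round(d['position']).tolist(),round(d['score'],2),at_z(cm,d['position'],.05).round(3).tolist()) for d in bot.find_in(c,q)][:6])
print(bot.get_obs())
E
```

```text
scene {'fx': 584.8556265687273, 'k1': -0.07698151835330468} [-0.487  0.805  0.745]
prep_board [([316.0, 262.0], 0.93, [0.459, 0.075, 0.05]), ([275.0, 280.0], 0.29, [0.447, 0.199, 0.05])]
garlic [([315.0, 245.0], 0.9, [0.526, 0.028, 0.05]), ([318.0, 259.0], 0.32, [0.466, 0.063, 0.05])]
lemon [([220.0, 309.0], 0.66, [0.417, 0.353, 0.05])]
mug [([442.0, 210.0], 0.71, [0.485, -0.393, 0.05]), ([397.0, 230.0], 0.58, [0.468, -0.2, 0.05])]
lever_near_left []
tab_near_left [([278.0, 279.0], 0.66, [0.447, 0.192, 0.05])]
corner_near_left [([315.0, 261.0], 0.88, [0.463, 0.073, 0.05])]
side {'fx': 567.4540860085849, 'k1': -0.0027090846650512698} [0.125 1.34  0.958]
prep_board [([324.0, 264.0], 0.96, [0.484, 0.098, 0.05])]
garlic [([330.0, 248.0], 0.53, [0.487, 0.016, 0.05]), ([320.0, 264.0], 0.15, [0.493, 0.101, 0.05])]
lemon [([307.0, 328.0], 0.58, [0.452, 0.363, 0.05])]
mug [([329.0, 225.0], 0.62, [0.525, -0.109, 0.05])]
lever_near_left []
tab_near_left []
corner_near_left [([319.0, 269.0], 0.91, [0.491, 0.123, 0.05])]
{'t': 0.8, 'q': array([-1.27311326,  0.47694283,  0.02239919,  1.55543189, -0.01148978,
        1.10930704, -0.08309263]), 'joint_vel': array([-0.00118146,  0.00015204,  0.00118142, -0.00089112,  0.00195204,
        0.00104799,  0.00083353]), 'joint_torque': array([ 7.79563870e-04, -5.96250951e+01,  1.60658743e+00, -2.81536657e+01,
        1.25974967e-02,  1.41604898e-03,  1.99170080e-05]), 'eef_pos': array([0.26644597, 0.62018667, 0.24533276]), 'tool_rot': array([-6.11652483e-07,  2.01506701e-01,  9.79487136e-01,  1.99577367e-05]), 'contact_force': array([-0.21135533, -0.23386389, -0.28282956]), 'torque': array([ 0.02340852, -0.03297768,  0.01141689]), 'grasp_force': 0.0, 'gripper_width': 1.0008104059952032}
```

View scene.

```bash
python3 - <<'E'
import cv2
a=cv2.imread('pics/scene0.png');cv2.imwrite('pics/s1.png',cv2.resize(a[180:360,180:480],None,fx=2.66,fy=2.66,interpolation=cv2.INTER_CUBIC))
a=cv2.imread('pics/side0.png');cv2.imwrite('pics/s2.png',cv2.resize(a[180:360,180:480],None,fx=2.66,fy=2.66,interpolation=cv2.INTER_CUBIC))
E
```

```text
(no output)
```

View pics/s1.png

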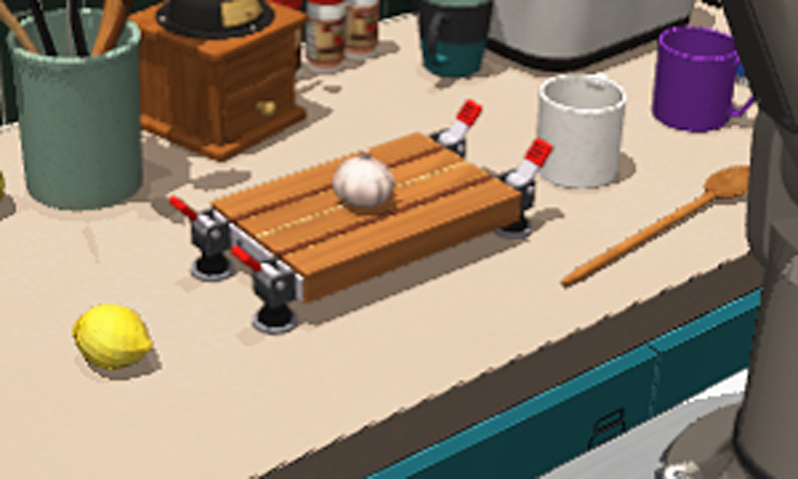

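View pics/s2.png

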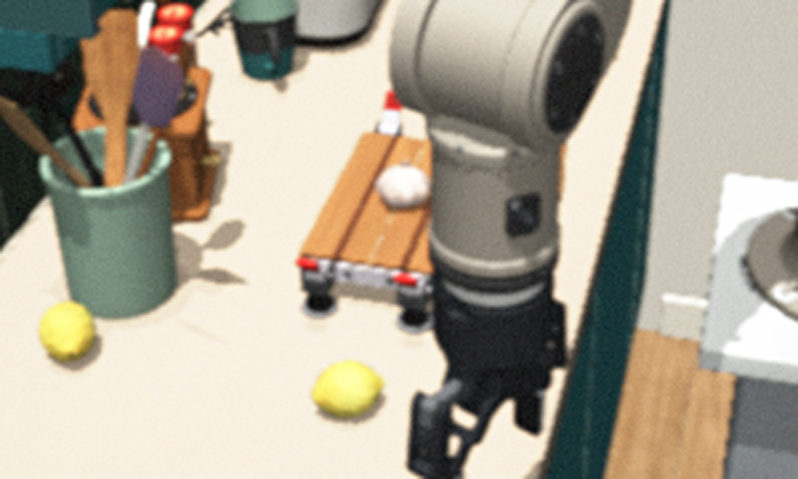

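View pics/scene0.png

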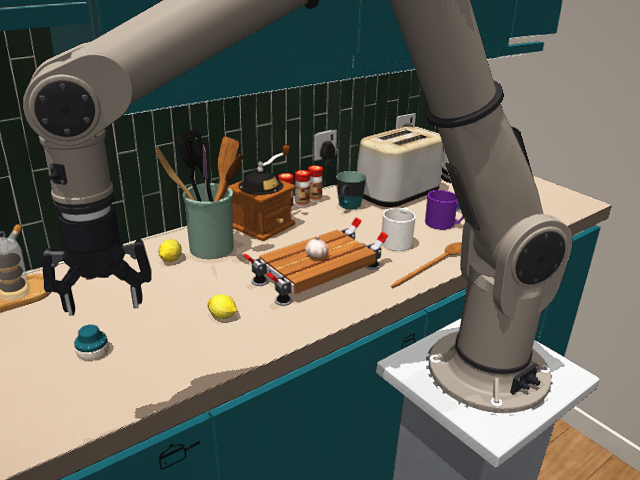

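The scene picture shows the block with garlic at (316,248). The four red tabs are at about NL (272,277), FL (249,258), FR (356,223) and NR (382,237). The true lemon is the one at (222,307), and the far lemon at (170,250) is a decoy. The white mug is at (398,230); the teal and purple mugs are decoys. Only one object has these levers, so there is nothing to confuse the block with.

```bash
cat >> h.py <<'E'
from scipy.optimize import least_squares
def b2w(p,P):
    P=np.atleast_2d(np.array(P,float)); c,s=np.cos(p[2]),np.sin(p[2])
    return np.c_[p[0]+c*P[:,0]-s*P[:,1],p[1]+s*P[:,0]+c*P[:,1],.026+P[:,2]]
E
python3 - <<'E'
from h import *
cr=lambda l:np.array(l,float)/2.66+[180,180]
B=[[-.075,.12,.03],[.075,.12,.03],[.075,-.12,.03],[-.075,-.12,.03],[-.05,.162,.048],[.05,.162,.048],[.05,-.160,.05],[-.05,-.160,.05]]
S=cr([[302,275],[213,205],[424,134],[522,195],[245,258],[184,208],[468,115],[538,153]])
B2=[[.05,.162,.048],[-.05,.162,.048],[.05,-.160,.05]];S2=cr([[309,263],[404,279],[392,101]])
cs,cd=[{**bot.camera_model(c),'view':np.array(bot.camera_model(c)['view'])} for c in('scene','side')]
f=lambda p:np.r_[(proj(cs,b2w(p,B))-S).ravel(),(proj(cd,b2w(p,B2))-S2).ravel()]
r=least_squares(f,[.48,.08,0],loss='soft_l1');print(r.x.round(4),f(r.x).reshape(-1,2).round(1).tolist())
o,d=ray(cs,(316,252));print(at_z(cs,(316,252),.084), 'mug',at_z(cs,(398,230),.044),'lemon',at_z(cs,(222,307),.025))
print(bot.camera_model('wrist')['fx'],np.linalg.inv(np.array(bot.camera_model('wrist')['view'])).round(3))
E
```

```text
[ 0.4763  0.0547 -0.0131] [[1.1, -0.0], [-1.1, -1.6], [-1.2, -0.6], [0.3, -0.2], [0.1, 0.1], [-0.4, 0.0], [0.7, -0.7], [0.3, -0.0], [-0.9, 0.7], [0.4, 0.6], [1.2, 0.2]]
[0.4489336  0.08279864 0.084     ] mug [ 0.47577354 -0.21151166  0.044     ] lemon [0.45531072 0.32951952 0.025     ]
421.85151685325815 [[ 0.395 -0.876 -0.277  0.195]
 [ 0.919  0.376  0.119  0.651]
 [ 0.    -0.301  0.953  0.374]
 [ 0.     0.     0.     1.   ]]
```

Call:
{"api": "drive_tool", "payload": {"commands": [{"hand": 0, "translation": [20, -56, 0], "angular": [0, 0, 0.04]}, {"hand": 0, "translation": [40, -113, 0], "angular": [0, 0, 0.08]}, {"hand": 0, "translation": [60, -170, 0], "angular": [0, 0, 0.12]}, {"hand": 0, "translation": [80, -226, 0], "angular": [0, 0, 0.16]}, {"hand": 0, "translation": [100, -282, 0], "angular": [0, 0, 0.2]}, {"hand": 0, "translation": [120, -339, 0], "angular": [0, 0, 0.24]}, {"hand": 0, "translation": [140, -395, 0], "angular": [0, 0, 0.28]}, {"hand": 0, "translation": [160, -452, 0], "angular": [0, 0, 0.33]}, {"hand": 0, "translation": [180, -508, 0], "angular": [0, 0, 0.37]}, {"hand": 0, "translation": [200, -565, 0], "angular": [0, 0, 0.406]}, {"hand": 0, "translation": [200, -565, 0], "angular": [0, 0, 0.406]}, {"hand": 0, "translation": [200, -565, 0], "angular": [0, 0, 0.406]}]}}

```text
t: 2.3
eef_pos: [0.4664, 0.0556, 0.2454]
tool_rot: [0.0, 0.0, 1.0, 0.0]
contact_force: [0.6, -0.2, -0.2]
gripper_width: 0.001
grasp_force: 0.0
```

```bash
python3 - <<'E'
from h import *
cm=bot.camera_model('wrist');im=bot.read_camera('wrist')
p=[.4763,.0547,-.0131]
np.save('wcm.npy',cm,allow_pickle=True);cv2.imwrite('pics/w0.png',im[:,:,::-1])
v=im[:,:,::-1].copy()
B=[[-.075,.12,.03],[.075,.12,.03],[.075,-.12,.03],[-.075,-.12,.03]]
T=[[-.05,.159,.051],[.05,.159,.051],[.05,-.159,.051],[-.05,-.159,.051]]
for q in np.r_[proj(cm,b2w(p,B)),proj(cm,b2w(p,T))]: cv2.circle(v,tuple(int(round(x)) for x in q),3,(0,255,0),1); print(q.round())
cv2.imwrite('pics/w1.png',v)
hsv=cv2.cvtColor(im,cv2.COLOR_RGB2HSV);m=((hsv[...,0]<6)|(hsv[...,0]>174))&(hsv[...,1]>170)&(hsv[...,2]>90)
n,_,st,ce=cv2.connectedComponentsWithStats(m.astype(np.uint8))
print([(st[i].tolist(),ce[i].round(1).tolist()) for i in range(1,n) if st[i][4]>60])
E
```

```text
[481. 126.]
[457. 312.]
[169. 309.]
[149. 121.]
[543. 165.]
[520. 296.]
[105. 291.]
[ 85. 159.]
[([64, 151, 39, 32, 843], [82.0, 165.8]), ([526, 151, 38, 31, 910], [544.6, 165.7]), ([88, 281, 33, 31, 753], [104.2, 295.9]), ([507, 281, 33, 31, 682], [523.3, 295.4])]
```

View pics/w1.png

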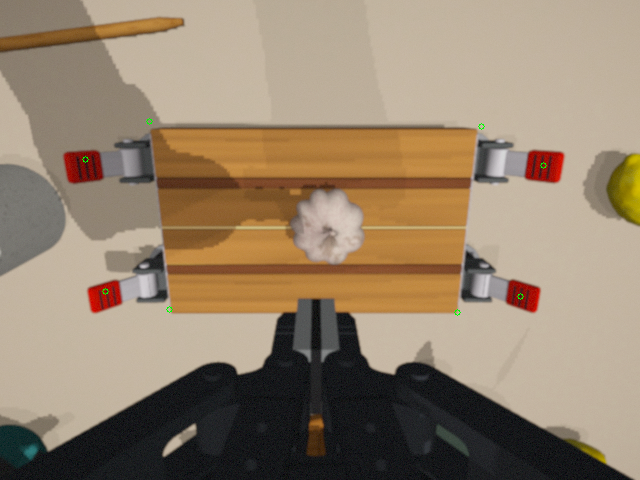

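The wrist view shows the block square-on with near at the top and left on the right. The tabs are at (545,166), (523,295), (104,296) and (82,166), and the garlic is at (328,227). The prior is good to a few mm, so I'll refine it.

```bash
python3 - <<'E'
from h import *
cm=np.load('wcm.npy',allow_pickle=True).item()
B=[[-.075,.12,.03],[.075,.12,.03],[.075,-.12,.03],[-.075,-.12,.03],[-.05,.159,.05],[.05,.159,.05],[.05,-.159,.05],[-.05,-.159,.05]]
S=np.array([[476,128],[458,313],[172,312],[152,128],[544.6,165.7],[523.3,295.4],[104.2,295.9],[82,165.8]])
f=lambda p:(proj(cm,b2w(p,B))-S).ravel()
r=least_squares(f,[.4763,.0547,-.0131],loss='soft_l1');p=r.x;print(p.round(4),f(p).reshape(-1,2).round(1).tolist())
for n,q in dict(NL=(-.04,.108,.03),FL=(.04,.108,.03),NR=(-.04,-.108,.03),FR=(.04,-.108,.03),tNL=(-.05,.159,.051),tFL=(.05,.159,.051),tNR=(-.05,-.159,.051),tFR=(.05,-.159,.051)).items(): print(n,b2w(p,q).round(4))
E
```

```text
[ 4.789e-01  5.520e-02 -3.000e-04] [[3.8, -0.7], [0.6, 0.1], [-1.0, 1.2], [-2.5, -0.7], [-2.3, -0.2], [-2.2, 0.7], [4.1, 0.3], [5.0, -0.3]]
NL [[0.4389 0.1632 0.056 ]]
FL [[0.5189 0.1632 0.056 ]]
NR [[ 0.4389 -0.0528  0.056 ]]
FR [[ 0.5189 -0.0528  0.056 ]]
tNL [[0.429  0.2142 0.077 ]]
tFL [[0.529  0.2142 0.077 ]]
tNR [[ 0.4289 -0.1038  0.077 ]]
tFR [[ 0.5289 -0.1038  0.077 ]]
```

Call:
{"api": "drive_tool", "payload": {"commands": [{"hand": 0, "translation": [-14, 54, -20], "angular": [0, 0, 0]}, {"hand": 0, "translation": [-27, 108, -60], "angular": [0, 0, 0]}, {"hand": 0, "translation": [-27, 108, -115], "angular": [0, 0, 0]}, {"hand": 0, "translation": [-27, 108, -150], "angular": [0, 0, 0]}, {"hand": 0, "translation": [-27, 108, -167], "angular": [0, 0, 0]}, {"hand": 0, "translation": [-27, 108, -169], "angular": [0, 0, 0]}, {"hand": 0, "translation": [-27, 108, -171], "angular": [0, 0, 0]}, {"hand": 0, "translation": [-27, 108, -173], "angular": [0, 0, 0]}]}}

```text
t: 3.35
eef_pos: [0.44, 0.1639, 0.0731]
tool_rot: [0.001, -0.0, 1.0, 0.001]
contact_force: [-0.8, 0.3, 1.5]
gripper_width: 0.004
grasp_force: 0.0
```

Call:
{"api": "drive_tool", "payload": {"commands": [{"hand": 0, "translation": [0, 0, -1], "angular": [0, 0, 0]}, {"hand": 0, "translation": [0, 0, -2], "angular": [0, 0, 0]}, {"hand": 0, "translation": [0, 0, -2], "angular": [0, 0, 0]}]}}

```text
t: 3.72
eef_pos: [0.4395, 0.1632, 0.0704]
tool_rot: [0.0, -0.0, 1.0, 0.0]
contact_force: [-0.7, -0.8, -0.2]
gripper_width: -0.001
grasp_force: 0.0
```

Call:
{"api": "drive_tool", "payload": {"commands": [{"hand": 0, "translation": [0, 0, -1], "angular": [0, 0, 0]}, {"hand": 0, "translation": [0, 0, -2], "angular": [0, 0, 0]}, {"hand": 0, "translation": [0, 0, -2], "angular": [0, 0, 0]}]}}

```text
t: 4.1
eef_pos: [0.4391, 0.1634, 0.0683]
tool_rot: [-0.0, -0.0, 1.0, 0.0]
contact_force: [-2.3, 1.6, 3.0]
gripper_width: -0.0
grasp_force: 1.9
```

Call:
{"api": "drive_tool", "payload": {"commands": [{"hand": 0, "translation": [0, 0, -1], "angular": [0, 0, 0]}, {"hand": 0, "translation": [0, 0, -2], "angular": [0, 0, 0]}, {"hand": 0, "translation": [0, 0, -2], "angular": [0, 0, 0]}]}}

```text
t: 4.47
eef_pos: [0.439, 0.1634, 0.0662]
tool_rot: [-0.0, -0.0, 1.0, 0.0]
contact_force: [-3.3, 1.4, 5.1]
gripper_width: 0.003
grasp_force: 2.7
```

Call:
{"api": "drive_tool", "payload": {"commands": [{"hand": 0, "translation": [0, 0, -1], "angular": [0, 0, 0]}, {"hand": 0, "translation": [0, 0, -1], "angular": [0, 0, 0]}]}}

```text
t: 4.72
eef_pos: [0.4389, 0.1635, 0.0657]
tool_rot: [-0.001, -0.0, 1.0, 0.0]
contact_force: [-6.6, 1.2, 13.0]
gripper_width: 0.005
grasp_force: 6.4
```

Call:
{"api": "drive_tool", "payload": {"commands": [{"hand": 0, "translation": [0, 0, 10], "angular": [0, 0, 0]}, {"hand": 0, "translation": [0, 0, 40], "angular": [0, 0, 0]}, {"hand": 0, "translation": [0, 0, 80], "angular": [0, 0, 0]}, {"hand": 0, "translation": [0, -55, 85], "angular": [0, 0, 0]}, {"hand": 0, "translation": [0, -110, 85], "angular": [0, 0, 0]}, {"hand": 0, "translation": [0, -165, 85], "angular": [0, 0, 0]}, {"hand": 0, "translation": [0, -216, 60], "angular": [0, 0, 0]}, {"hand": 0, "translation": [0, -216, 20], "angular": [0, 0, 0]}, {"hand": 0, "translation": [0, -216, 7], "angular": [0, 0, 0]}, {"hand": 0, "translation": [0, -216, 5], "angular": [0, 0, 0]}, {"hand": 0, "translation": [0, -216, 5], "angular": [0, 0, 0]}]}}

```text
t: 6.1
eef_pos: [0.4403, -0.0523, 0.0711]
tool_rot: [0.001, -0.001, 1.0, 0.0]
contact_force: [0.4, -0.5, 0.1]
gripper_width: 0.004
grasp_force: 0.0
```

NL gave about 3–4 mm at 3–5 N and then bottomed out. I'll press NR for comparison.

Call:
{"api": "drive_tool", "payload": {"commands": [{"hand": 0, "translation": [0, 0, -1], "angular": [0, 0, 0]}, {"hand": 0, "translation": [0, 0, -2], "angular": [0, 0, 0]}, {"hand": 0, "translation": [0, 0, -2], "angular": [0, 0, 0]}]}}

```text
t: 6.48
eef_pos: [0.4401, -0.0524, 0.0693]
tool_rot: [0.001, -0.0, 1.0, 0.0]
contact_force: [-2.8, -0.1, 10.8]
gripper_width: -0.006
grasp_force: 5.1
```

Call:
{"api": "drive_tool", "payload": {"commands": [{"hand": 0, "translation": [0, 0, -1], "angular": [0, 0, 0]}, {"hand": 0, "translation": [0, 0, -1], "angular": [0, 0, 0]}]}}

```text
t: 6.72
eef_pos: [0.4401, -0.0525, 0.0689]
tool_rot: [0.001, -0.0, 1.0, 0.001]
contact_force: [-4.6, 1.0, 20.8]
gripper_width: -0.001
grasp_force: 10.7
```

NR is firm, so NL is the soft corner. Next I'll go to its lever tab.

Call:
{"api": "drive_tool", "payload": {"commands": [{"hand": 0, "translation": [0, 0, 20], "angular": [0, 0, 0]}, {"hand": 0, "translation": [0, 0, 60], "angular": [0, 0, 0]}, {"hand": 0, "translation": [0, 40, 90], "angular": [0, 0, 0]}, {"hand": 0, "translation": [0, 95, 90], "angular": [0, 0, 0]}, {"hand": 0, "translation": [0, 150, 90], "angular": [0, 0, 0]}, {"hand": 0, "translation": [-5, 205, 90], "angular": [0, 0, 0]}, {"hand": 0, "translation": [-11, 255, 85], "angular": [0, 0, 0]}, {"hand": 0, "translation": [-11, 279, 70], "angular": [0, 0, 0]}, {"hand": 0, "translation": [-11, 279, 45], "angular": [0, 0, 0]}, {"hand": 0, "translation": [-11, 279, 38], "angular": [0, 0, 0]}, {"hand": 0, "translation": [-11, 279, 38], "angular": [0, 0, 0]}]}}

```text
t: 8.1
eef_pos: [0.4284, 0.2257, 0.1054]
tool_rot: [-0.0, 0.0, 1.0, -0.0]
contact_force: [0.4, 0.3, 0.7]
gripper_width: -0.002
grasp_force: 0.0
```

```bash
python3 - <<'E'
from h import *
for c,b in(('scene',(210,320,220,300)),):
    a=bot.read_camera(c)[220:310,210:330];cv2.imwrite('pics/l0.png',cv2.resize(a[:,:,::-1],None,fx=5,fy=5))
print(bot.get_obs()['eef_pos'])
E
```

```text
[0.42877384 0.22584167 0.10581684]
```

View pics/l0.png

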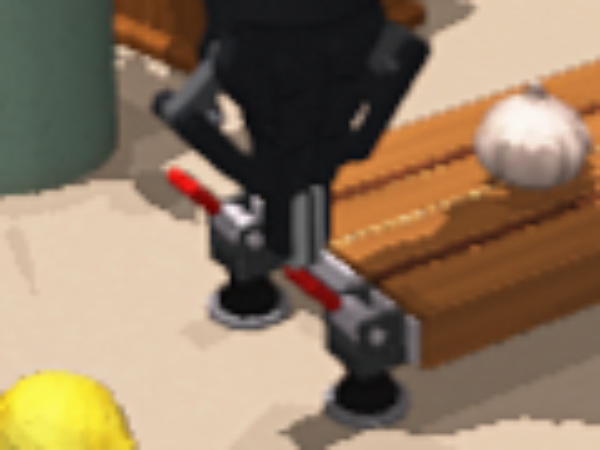

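The scene crop shows the shut fingertips just above and behind the near-left red tab (tab at about crop (312,285)), with the far-left lever clear at (190,190). Now I press down.

Call:
{"api": "drive_tool", "payload": {"commands": [{"hand": 0, "translation": [0, 0, -6], "angular": [0, 0, 0]}, {"hand": 0, "translation": [0, 0, -11], "angular": [0, 0, 0]}, {"hand": 0, "translation": [0, 1, -15], "angular": [0, 0, 0]}, {"hand": 0, "translation": [0, 1, -19], "angular": [0, 0, 0]}, {"hand": 0, "translation": [0, 2, -22], "angular": [0, 0, 0]}]}}

```text
t: 8.78
eef_pos: [0.4297, 0.2328, 0.085]
tool_rot: [0.002, -0.001, 1.0, 0.003]
contact_force: [-1.2, 7.3, 12.7]
gripper_width: -0.002
grasp_force: 6.1
```

Call:
{"api": "drive_tool", "payload": {"commands": [{"hand": 0, "translation": [0, 3, -2], "angular": [0, 0, 0]}, {"hand": 0, "translation": [0, 4, -5], "angular": [0, 0, 0]}, {"hand": 0, "translation": [0, 4, -8], "angular": [0, 0, 0]}]}}

```text
t: 9.15
eef_pos: [0.4306, 0.2358, 0.0767]
tool_rot: [0.003, -0.001, 1.0, 0.003]
contact_force: [0.6, 8.8, 8.8]
gripper_width: 0.002
grasp_force: 8.9
```

Call:
{"api": "drive_tool", "payload": {"commands": [{"hand": 0, "translation": [0, 0, -3], "angular": [0, 0, 0]}, {"hand": 0, "translation": [0, 0, -6], "angular": [0, 0, 0]}, {"hand": 0, "translation": [0, 0, -6], "angular": [0, 0, 0]}]}}

```text
t: 9.52
eef_pos: [0.4299, 0.2336, 0.0699]
tool_rot: [0.001, -0.0, 1.0, 0.001]
contact_force: [1.4, 2.8, 4.9]
gripper_width: 0.002
grasp_force: 2.1
```

Call:
{"api": "drive_tool", "payload": {"commands": [{"hand": 0, "translation": [0, 0, -2], "angular": [0, 0, 0]}, {"hand": 0, "translation": [0, 0, -4], "angular": [0, 0, 0]}, {"hand": 0, "translation": [0, 0, -4], "angular": [0, 0, 0]}]}}

```text
t: 9.9
eef_pos: [0.4289, 0.2324, 0.0654]
tool_rot: [0.0, -0.0, 1.0, 0.0]
contact_force: [1.8, 3.3, 4.5]
gripper_width: 0.002
grasp_force: 2.5
```

Call:
{"api": "drive_tool", "payload": {"commands": [{"hand": 0, "translation": [0, 0, -1], "angular": [0, 0, 0]}, {"hand": 0, "translation": [0, 0, -1], "angular": [0, 0, 0]}, {"hand": 0, "translation": [0, 0, -1], "angular": [0, 0, 0]}]}}

```text
t: 10.28
eef_pos: [0.4289, 0.2324, 0.0648]
tool_rot: [0.0, -0.0, 1.0, 0.0]
contact_force: [0.3, 2.4, 11.2]
gripper_width: -0.001
grasp_force: 5.5
```

Call:
{"api": "drive_tool", "payload": {"commands": [{"hand": 0, "translation": [0, 0, -1], "angular": [0, 0, 0]}, {"hand": 0, "translation": [0, 0, -1], "angular": [0, 0, 0]}]}}

```text
t: 10.52
eef_pos: [0.429, 0.2325, 0.0643]
tool_rot: [0.0, 0.0, 1.0, 0.0]
contact_force: [-1.4, 1.2, 18.1]
gripper_width: 0.001
grasp_force: 8.8
```

Call:
{"api": "drive_tool", "payload": {"commands": [{"hand": 0, "translation": [0, 0, 10], "angular": [0, 0, 0]}, {"hand": 0, "translation": [0, 0, 50], "angular": [0, 0, 0]}, {"hand": 0, "translation": [0, 0, 100], "angular": [0, 0, 0]}, {"hand": 0, "translation": [20, -55, 150], "angular": [0, 0, 0]}, {"hand": 0, "translation": [38, -110, 180], "angular": [0, 0, 0]}, {"hand": 0, "translation": [38, -165, 180], "angular": [0, 0, 0]}, {"hand": 0, "translation": [38, -177, 180], "angular": [0, 0, 0]}, {"hand": 0, "translation": [38, -177, 180], "angular": [0, 0, 0]}]}}

```text
t: 11.52
eef_pos: [0.4651, 0.053, 0.2426]
tool_rot: [-0.001, 0.002, 1.0, -0.001]
contact_force: [0.8, 0.8, -0.8]
gripper_width: 0.0
grasp_force: 0.0
```

```bash
python3 - <<'E'
from h import *
a=bot.read_camera('wrist');cv2.imwrite('pics/w2.png',a[:,:,::-1])
a=bot.read_camera('scene')[190:310,230:400];cv2.imwrite('pics/l1.png',cv2.resize(a[:,:,::-1],None,fx=4.5,fy=4.5,interpolation=cv2.INTER_CUBIC))
E
```

```text
(no output)
```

View pics/w2.png

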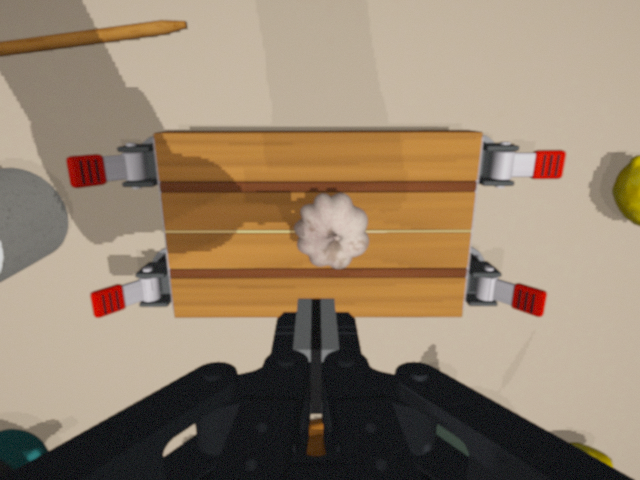

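View pics/l1.png

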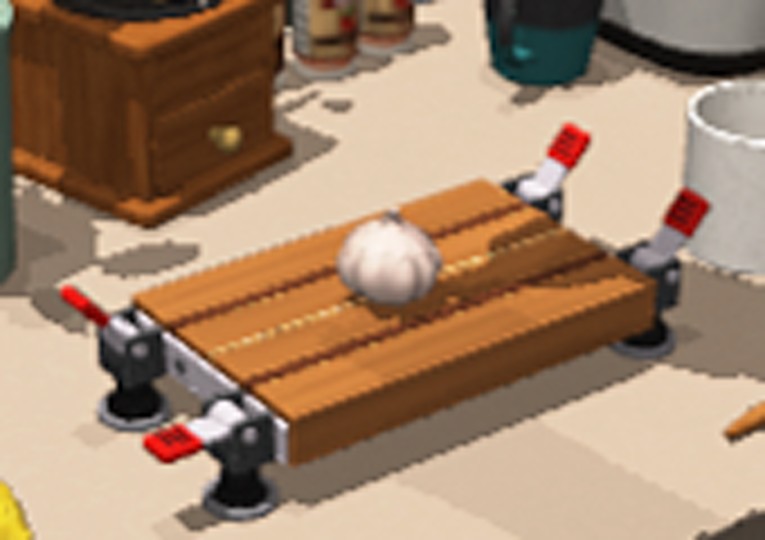

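The near-left lever is flat (wrist view, tab at (550,164)). The other three are still raised, and the block is in place with the garlic, lemon and mug untouched.

```bash
python3 -c "
from station import bot
print(bot.hand_in())"
```

```text
the job is handed in; nothing more can be done
None
```

The near-left corner was the soft one; I pressed its red lever flat, left the other three raised, and handed the job in; I didn't try the two far corners or press the near-left corner again afterwards.

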